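# Load a soap bar in the stamping press and snug the jaw with its thumbwheel

### The arm

A 7-joint arm with a two-finger parallel gripper is mounted at the origin on the work surface. World frame = base frame: x ahead of the robot, y to its left, z up, the work surface at z = 0. Lengths are in m, angles in rad, forces in N, time in s.
With the tool pointing down it reaches from about 0.35 to 0.9 m from the base axis. Payload 8.1 kg.
Tool frame: the origin (TCP) lies midway between the tips of the shut fingers; the grasp point (between the pads) lies 19 mm behind it (arm.pinch_z is the distance from the TCP to the grasp point, in m); z points along the fingers, y is the direction in which the jaws open and shut (so a half turn about z gives the same grasp; the last joint's range is limited). The gripper opens to 92 mm and grips with 3 to 60 N. Pads are 19 mm wide; open, the fingers measure 130 mm over their backs; the gripper's body (75 mm by 190 mm) begins 47 mm behind the grasp point.
Start: joints at [1.033, 0.434, 0.025, 1.573, -0.012, 1.134, -0.075], TCP at [0.263, -0.567, 0.227] pointing down, gripper open.
Joint ranges: [-2.62, 2.62], [-0.44, 2.09], [-1.27, 1.32], [0.08, 2.57], [-1.32, 4.46], [0.12, 2], [-2.74, 2.74]. Speed limits (rad/s): [2.22, 2.22, 3.01, 3.01, 3.14, 3.14, 3.14].

### API

Orientations are given as a rotation vector (axis times angle).
In Python, from cell import arm, eyes gives the robot as it stands.
- The arm moves only by the tool apply_moves, never from a script. Its argument "targets" is one flat list of numbers, 5 for each row, row after row: the closure, from 0 (fully open) to 1 (shut), then the shift along the tool's x, y, z each as a share of 40 cm, from -1 to 1, then the turn about the tool's z as a share of pi/2 rad, from -1 to 1. A call has 1 to 20 rows; each row shifts and turns the commanded pose from where the row before left it, along the tool's axes as they then stand; what a row does not reach is not made up. A row lasts 1/8 s, in which the tool goes at most 62.5 mm and 10.7 degrees, less where a joint would pass 70% of its speed; a pose out of reach is approached as far as the arm can. A call with a number of a shift or a turn outside -1 to 1 is refused whole. A call with a gripper value outside its range is refused whole. The fingers move at their own pace and stop on an object; "grip_force" is the grip in N (left out, the last holds). Time passes only in rows, so rows that do not move let the fingers close. It gives the time, the measured TCP pose, the force and the opening at its end, in the units of the state.
- arm.observe(): the state, without advancing time (a new reading comes with each control period).
- eyes.get_image(name): name is "side" or "top" or "wrist"; returns the picture (480x640x3 uint8, red, green, blue); there is no depth.
- eyes.camera_params(name): a dict with "camera_matrix" (3x3 intrinsics, pixels), "xyz" and "attitude" of the camera in the world; the wrist camera has in their place "hand_eye" (4x4, takes a point from camera to tool coordinates, whose origin is the TCP and whose axes are the flange's). Camera axes: x right, y down, z forward; pixel columns grow to the right and rows downward; lengths in m; the calibration is good to about 2 mm. A picture is of the moment at which its call begins: read the wrist's pose just before it. camera_params takes no time and is no camera call.
- arm.sign_off(): hands the job in, once; it reports no verdict.
The state is a dict: "clock": time; "joints": joint angles; "dq": joint speeds; "joint_efforts": joint torques, N m; "position": TCP position; "ee_rot": TCP orientation; "force": force on the tool from outside, world axes, zero at the start; "ft_torque": the same for the moment, N m; "width": opening from 0.0 (shut) to 1.0 (fully open).
Only numpy, scipy, OpenCV 4.12 (cv2) and the standard library are available. Lean on these libraries where they do the work, as an engineer would, in place of code of your own. Each camera call takes 0.05 s, during which the arm holds its last target.

### The job

Load the rectangular soap bar for stamping: lay it flat on the press's nest plate between the two jaws, in line with them, and let go of it. Then, with a light fingertip, roll the thumbwheel that peeps out of the housing, stroke by stroke, until the moving jaw has pushed the bar up against the fixed jaw and holds it snug, without the jaw ribs biting into the soap; leave the other things on the bench where they are.

Things in the scene. Friction and masses are not known exactly. Their poses are not given: they have to be found in the camera images.
- bar_center (a point): Middle of the only rectangular soap bar lying loose near the press, cream with violet swirls, 55 x 80 x 30 mm (x, y, z), about 130 g (varies); 15 mm above its underside. Its y axis runs along its 80 mm length, z is up.
- bar: The same soap bar, origin in the middle of its underside.
- press: Hand stamping press, an iron-grey machine on the bench, its head swung away to the left so that the nest is open from above. Origin at bench height below the nest's middle; x to the back, y from moving to fixed jaw. In this frame (mm) the base is 30 high, x -85 to 85, y -175 to 235; the column (60 wide, 275 tall) stands at x 45, y 195, the head (310 tall, lever to 345) at x 139, y 372.
- nest (a point): Middle of the nest on the top of the press's flat bed, 30 mm above the bench; axes as the press. The bar belongs here flat, its 80 mm length along y, square to the jaws, its middle in line with theirs (x = 0). Both jaws are 50 mm wide (x) and 22 mm high and touch the bar with two upright ribs 3 mm wide at x = -18 and 18 mm.
- fixed_face (a point): Middle of the contact face of the fixed steel jaw, 45 mm from the nest point along the press's y, 11 mm above the bed; the jaw is 21 mm thick behind it. Axes as the press.
- jaw_face (a point): Middle of the contact face of the moving steel jaw (21 mm thick), 11 mm above the bed, facing +y; axes as the press. It starts 92 to 102 mm from the fixed face. It runs along y on two guide rods, is to be moved by the thumbwheel only, and friction holds it where the wheel is left.
- jaw: The moving jaw itself; origin on the bed below the middle of its contact face. It holds the bar snug when it presses on it with 3 N or more after everything is let go; pressing with more than 20 N, its narrow ribs bite into the soap.
- wheel_top (a point): Mean crown of the thumbwheel's rim, 67 mm above the bench, x 0, y -135 mm in the press's frame and axes; the worn wheel runs out of true: its crown is up to 1.2 mm higher or lower as it turns. A finely knurled black plastic disc, 36 mm across, 13 mm wide, sunk in the slot of a grey housing (60 mm in x, 74 mm in y, top 62 mm above the bench): some 5 mm of rim stand out, too little to pinch.
- wheel_axle (a point): The thumbwheel's axle, level along x, 18 mm below the mean crown. A fingertip that presses on the crown and moves along +y rolls it and closes the jaw; a flat tip rolls about 20 mm of rim a stroke, then lift and go back. Drag at the rim: 3 to 3.5 N, plus 0.45 N per newton of jaw force. The tip slips when the drag nears 0.6 to 0.9 times its press. Plastic on a thin pin: load it with at most 25 N.
- thumbwheel (a joint): Angle of the thumbwheel, rad: 0 with the jaws fully open (104 mm), growing as it is rolled along +y; each radian closes the jaws by 8 mm (18 mm of rim). Starts between 0.25 and 1.5.
- round_soap_center (a point): Round soap cake, 60 mm diameter, 25 mm high, point at its middle; leave it where it is.
- tin_center (a point): Low round metal tin with a lid, 73 mm diameter, 32 mm high, point at its middle; leave it where it is.
- wood_stamp_center (a point): Small turned wooden hand stamp standing on its 44 mm foot, 68 mm tall, point half-way up; leave it where it is.
Things that resemble listed ones, but are neither listed nor needed, are in the scene too. Of the things that look like the bar, take the one that is farthest from the robot's base at the start.

How it is judged:
On the way, in this order (a step that is already met when the one before it is completed fails the run):
1. the bar lies flat on the nest plate between the open jaws, let go, the moving jaw not yet pressing on it (x of bar_center in the frame of nest between -0.008 and 0.008 m and y of bar_center in the frame of nest between -0.02 and 0.008 m and z of bar_center in the frame of nest below 0.018 m and angle between bar's own z axis and vertical below 0.05 rad and contact force between bar and the arm below 0.1 N and contact force between bar and the fingers below 0.1 N and contact force between bar and jaw below 1 N), for 0.2 s.
2. the moving jaw, brought up by the wheel, holds the bar against the fixed jaw (contact force between bar and jaw above 3 N and contact force between bar and the arm below 0.1 N and contact force between bar and the fingers below 0.1 N), for 0.3 s.
At the end, for the whole second after the job is handed in: The bar lies flat on the nest plate, its middle within 8 mm of the jaws' line, square to within 4 degrees, its end touching the fixed jaw (within 2 mm), at rest, and the moving jaw presses on it with at least 3 N (x of bar_center in the frame of nest between -0.008 and 0.008 m and y of bar_center in the frame of fixed_face between -0.042 and -0.038 m and z of bar_center in the frame of nest below 0.018 m and angle between bar's own z axis and vertical below 0.05 rad and angle between the y axis of bar_center and the y axis of nest, either way round below 0.07 rad and contact force between bar and jaw above 3 N and linear speed of bar below 0.01 m/s).
It fails at once if the jaw ribs bite into the soap (jaw pressing on the bar with more than 20 N) (contact force between bar and jaw above 20 N).
It fails at once if the thumbwheel is loaded with more than 25 N (contact force between thumbwheel_c0 and anything else above 25 N).
It fails at once if the jaw is pushed directly by the robot (contact force between jaw and the arm above 2 N or contact force between jaw and the fingers above 2 N).
It fails at once if the round soap, the tin or the wooden stamp is knocked away or over (distance of any of round_soap_center, tin_center, wood_stamp_center from where it was at the start of the episode above 0.02 m).
It also fails if it takes over 72 s, if anything falls off the work surface, if the arm or the gripper's body presses on something with over 40 N, if the wrist force passes 120 N, or if a joint passes its speed limit or range.

## Working session

There is one attempt and no reset: what is moved stays moved. The work goes in short steps, Python scripts to look and compute and a tool call to move; the robot and the scene stay as the last step left them, time stands still between calls to the robot, and variables do not carry over. Pictures are saved under pics/ and viewed, and the job is handed in when it is done.

Besides the shell and the picture viewer there is one more tool, called after ">>>" as name(argument=value, ...), one argument or row to a line, values as JSON. apply_moves: Moves the arm, as the interface text tells. Its arguments: {"type":"object","properties":{"targets":{"type":"array"},"grip_force":{"type":"number"}},"required":["targets"]}

```bash
ls; mkdir -p pics; python3 - <<'E'
from cell import arm, eyes
import cv2
print(arm.observe())
for n in ["side","top","wrist"]:
    p=eyes.camera_params(n); print(n,p)
    cv2.imwrite(f"pics/{n}0.png",eyes.get_image(n)[:,:,::-1])
print(arm.pinch_z)
E
```

```text
pics
{'clock': 0.0, 'joints': array([ 1.03340041,  0.43526888,  0.02494803,  1.57408717, -0.01155927,
        1.13398572, -0.07511936]), 'dq': array([ 0.0009764 ,  0.00113534, -0.00046653,  0.00069807, -0.00108152,
       -0.00068873, -0.00129756]), 'joint_efforts': array([ 7.08378211e-04, -6.67844439e+01,  9.85503606e-01, -3.14454317e+01,
       -6.04390120e-02,  4.30481869e-02,  1.52814414e-04]), 'position': array([ 0.26300238, -0.56641328,  0.22592001]), 'ee_rot': array([-3.06617724e+00, -6.77205274e-01,  8.05193987e-04]), 'force': array([-0.08562512, -0.20469863, -0.07129069]), 'ft_torque': array([ 0.01112248,  0.06557025, -0.00944574]), 'width': 1.0006478041667493}
side {'camera_matrix': array([[564.69114994,   0.        , 323.4889168 ],
       [  0.        , 564.69114994, 232.33022184],
       [  0.        ,   0.        ,   1.        ]]), 'xyz': array([-0.02953738,  0.55050594,  0.81949044]), 'attitude': array([-0.95861052,  2.43988062, -1.10061525])}
top {'camera_matrix': array([[467.5361831 ,   0.        , 313.93559985],
       [  0.        , 467.5361831 , 235.61222437],
       [  0.        ,   0.        ,   1.        ]]), 'xyz': array([ 0.41087371, -0.09511653,  1.04162716]), 'attitude': array([-2.15502937,  2.14989511, -0.1479442 ])}
wrist {'camera_matrix': array([[354.29687511,   0.        , 317.53157817],
       [  0.        , 354.29687511, 242.9111189 ],
       [  0.        ,   0.        ,   1.        ]]), 'hand_eye': array([[ 5.96888925e-04, -9.54987650e-01, -2.96644961e-01,
         8.05342113e-02],
       [ 9.99999812e-01,  5.27756530e-04,  3.13128005e-04,
        -1.41478428e-03],
       [-1.42477062e-04, -2.96645092e-01,  9.54987785e-01,
        -1.58305720e-01],
       [ 0.00000000e+00,  0.00000000e+00,  0.00000000e+00,
         1.00000000e+00]])}
0.0188
```

View pics/top0.png

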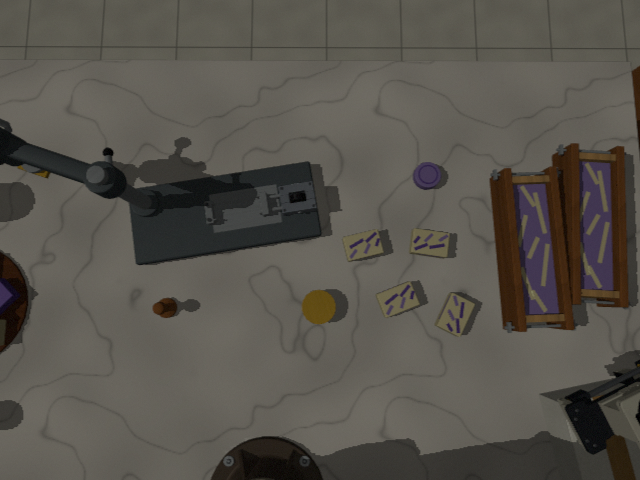

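View pics/side0.png

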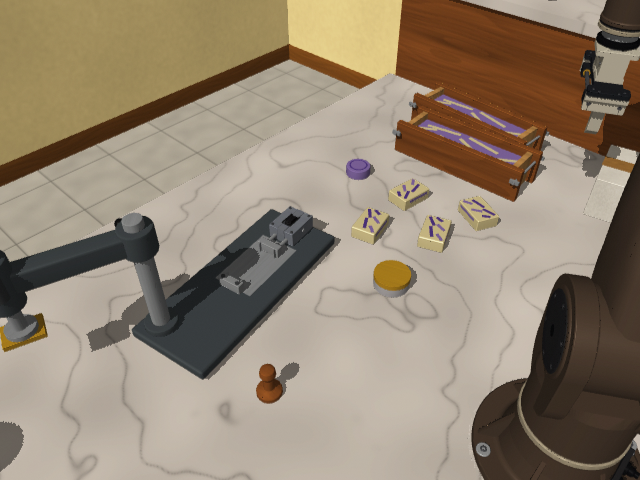

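View pics/wrist0.png

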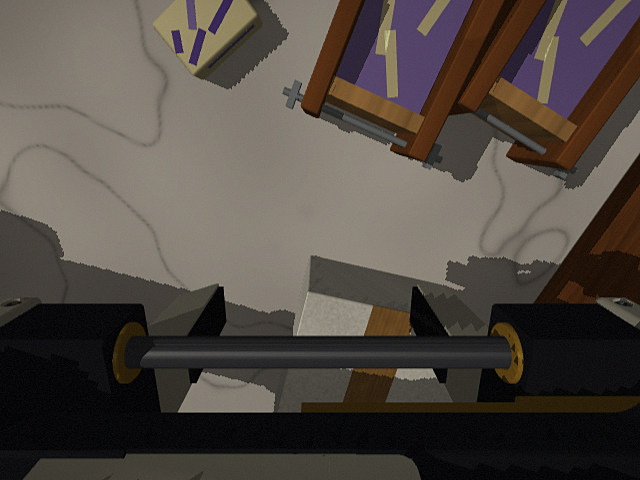

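Four candidate bars appear in the top view, at about (364,245), (430,242), (401,299) and (456,314). I'll locate them precisely.

```bash
cat > h.py <<'E'
import numpy as np, cv2
from scipy.spatial.transform import Rotation as R
from cell import arm, eyes
def cam(n, st=None):
    p=eyes.camera_params(n)
    K=p["camera_matrix"]
    if n=="wrist":
        st=st or arm.observe()
        T=np.eye(4);T[:3,:3]=R.from_rotvec(st["ee_rot"]).as_matrix();T[:3,3]=st["position"]
        T=T@p["hand_eye"]; return K,T[:3,:3],T[:3,3]
    return K,R.from_rotvec(p["attitude"]).as_matrix(),np.array(p["xyz"])
def p2w(c,uv,z):
    K,Rm,t=c
    uv=np.atleast_2d(uv).astype(float)
    d=(Rm@np.linalg.inv(K)@np.c_[uv,np.ones(len(uv))].T).T
    s=(z-t[2])/d[:,2]
    return t+d*s[:,None]
def w2p(c,P):
    K,Rm,t=c
    q=(K@Rm.T@(np.atleast_2d(P)-t).T).T
    return q[:,:2]/q[:,2:]
E
python3 - <<'E'
from h import *
im=cv2.imread("pics/top0.png")
hsv=cv2.cvtColor(im,cv2.COLOR_BGR2HSV)
c=cam("top")
cr=im[210:350,330:490]; cv2.imwrite("pics/bars.png",cv2.resize(cr,None,fx=5,fy=4.2857,interpolation=cv2.INTER_CUBIC)[:600])
for (u,v) in [(364,245),(430,242),(401,299),(456,314)]:
    sub=np.zeros(im.shape[:2],np.uint8); sub[v-27:v+28,u-29:u+30]=1
    m=((hsv[...,1]>60)&(sub>0)&(hsv[...,2]>60)).astype(np.uint8)
    m=cv2.morphologyEx(m,cv2.MORPH_CLOSE,np.ones((5,5)))
    n,l,s,ce=cv2.connectedComponentsWithStats(m); k=1+np.argmax(s[1:,4])
    cn=max(cv2.findContours((l==k).astype(np.uint8),0,2)[0],key=cv2.contourArea)
    W=p2w(c,cn[:,0].astype(float),0.03)
    r=cv2.minAreaRect((W[:,:2]*1000).astype(np.float32))
    print((u,v),s[k],r, np.hypot(*r[0]))
E
```

```text
(364, 245) [343 229  41  33 909] ((528.9747314453125, -203.32275390625), (54.45560073852539, 81.45784759521484), 14.59441089630127) 566.7048691900061
(430, 242) [409 228  41  30 964] ((533.1409301757812, -348.3017578125), (83.68679809570312, 56.78545379638672), 81.89534759521484) 636.8307199907796
(401, 299) [376 282  44  36 970] ((411.3316345214844, -276.18060302734375), (54.551856994628906, 81.81288146972656), 21.475814819335938) 495.44872494200973
(456, 314) [ 435  293   40   44 1064] ((380.1799011230469, -398.0257263183594), (60.24737548828125, 79.87378692626953), 63.28466033935547) 550.4191457691013
```

View pics/bars.png

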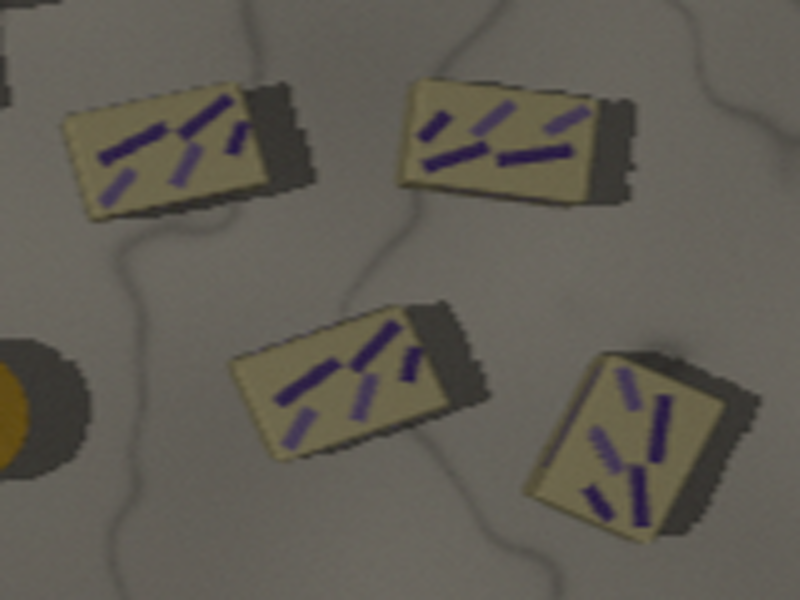

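The farthest bar is (430,242), upper right in the crop, at (0.533,-0.348) and 0.637 m from the base. The others are at 0.567, 0.495 and 0.550 m. I'll move above it for a wrist look.

>>> apply_moves(
  targets=[0, 0.12, -0.03, 0.009, 0, 0, 0.12, -0.03, 0.009, 0, 0, 0.12, -0.03, 0.009, 0, 0, 0.12, -0.03, 0.009, 0, 0, 0.12, -0.03, 0.009, 0, 0, 0.12, -0.03, 0.009, 0, 0, 0.12, -0.03, 0.009, 0, 0, 0, 0, 0, -0.106, 0, 0, 0, 0, -0.106, 0, 0, 0, 0, -0.106, 0, 0, 0, 0, -0.106, 0, 0, 0, 0, -0.106, 0, 0, 0, 0, -0.106, 0, 0, 0, 0, 0, 0, 0, 0, 0, 0],
  grip_force=15,
)

```text
clock: 2.02
position: [0.5325, -0.3492, 0.2013]
ee_rot: [-2.372, -2.059, 0.0]
force: [-0.6, 0.5, 0.3]
width: 1.0
```

```bash
python3 - <<'E'
from h import *
st=arm.observe();print(st["clock"],st["position"],R.from_rotvec(st["ee_rot"]).as_matrix()[:,0],st["width"])
im=eyes.get_image("wrist")[:,:,::-1]; cv2.imwrite("pics/w1.png",im)
hsv=cv2.cvtColor(np.ascontiguousarray(im),cv2.COLOR_BGR2HSV)
c=cam("wrist",st)
print(w2p(c,[0.533,-0.348,0.03]))
E
```

```text
2.025 [ 0.53247534 -0.34917386  0.20133139] [1.40393576e-01 9.90095757e-01 1.90533512e-04] 1.0003112850868172
[[318.65478847 220.99126631]]
```

View pics/w1.png

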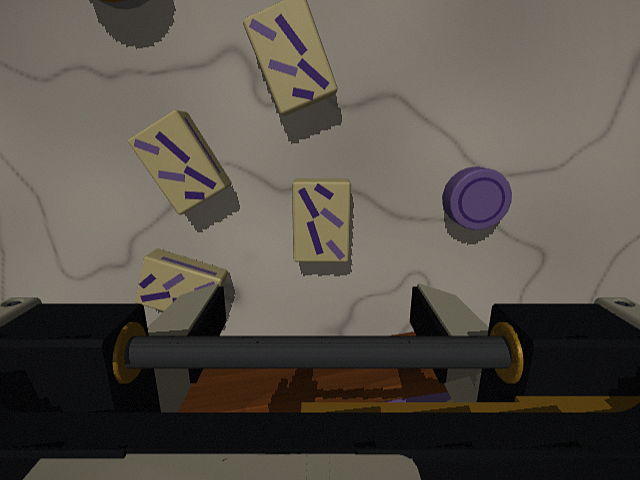

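The wrist view shows the target bar at about (321,220), almost square to the gripper, with its top-face corners near (293,180) and (349,262). The other three bars are behind and to the left, and the purple object is at right (477,197).

```bash
cat > bar.py <<'E'
from h import *
def fit(im,c,box,z,smin=50):
    hsv=cv2.cvtColor(np.ascontiguousarray(im),cv2.COLOR_BGR2HSV)
    u0,u1,v0,v1=box
    m=np.zeros(im.shape[:2],np.uint8)
    m[v0:v1,u0:u1]=((hsv[v0:v1,u0:u1,1]>smin)&(hsv[v0:v1,u0:u1,2]>90))
    m=cv2.morphologyEx(m,cv2.MORPH_CLOSE,np.ones((9,9)))
    n,l,s,ce=cv2.connectedComponentsWithStats(m);k=1+np.argmax(s[1:,4])
    cn=max(cv2.findContours((l==k).astype(np.uint8),0,2)[0],key=cv2.contourArea)
    return s[k],cv2.minAreaRect((p2w(c,cn[:,0].astype(float),z)[:,:2]*1000).astype(np.float32))
E
python3 - <<'E'
from bar import *
st=arm.observe();im=cv2.imread("pics/w1.png");c=cam("wrist",st)
print(fit(im,c,(275,370,160,280),0.03))
cr=im[160:285,260:390];cv2.imwrite("pics/w1c.png",cv2.resize(cr,None,fx=4.5,fy=4.5))
E
```

```text
(array([ 292,  178,   59,   84, 4684], dtype=int32), ((534.9346313476562, -348.26275634765625), (81.5484619140625, 54.09837341308594), 81.86909484863281))
```

View pics/w1c.png

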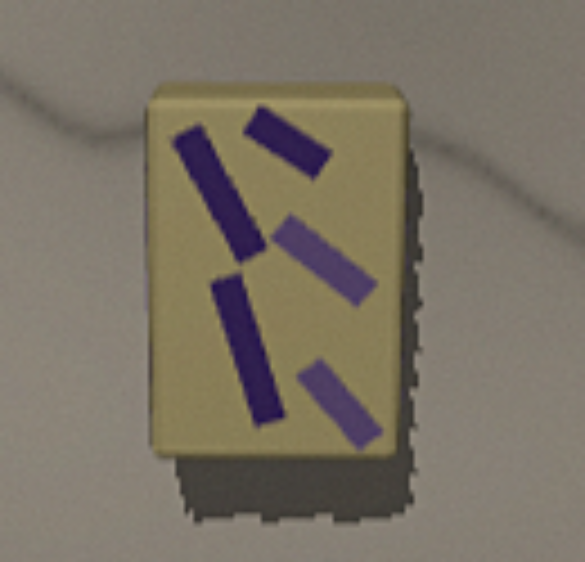

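>>> apply_moves(
  targets=[0, 0.002, 0.005, 0.12, 0, 0, 0, 0, 0.12, 0, 0, 0, 0, 0.12, 0, 0, 0, 0, 0.09, 0, 0, 0, 0, 0.037, 0, 0, 0, 0, 0, 0, 1, 0, 0, 0, 0, 1, 0, 0, 0, 0, 1, 0, 0, 0, 0, 1, 0, 0, 0, 0, 1, 0, 0, 0, 0, 1, 0, 0, 0, 0],
  grip_force=15,
)

```text
clock: 3.58
position: [0.5349, -0.3488, 0.0071]
ee_rot: [2.368, 2.064, 0.0]
force: [-2.3, 0.4, 5.1]
width: 0.599
```

```bash
python3 - <<'E'
from h import *
im=cv2.imread("pics/top0.png"); cr=im[150:275,120:335]; cv2.imwrite("pics/press0.png",cv2.resize(cr,None,fx=3.7,fy=3.7,interpolation=cv2.INTER_CUBIC))
E
```

```text
(no output)
```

View pics/press0.png

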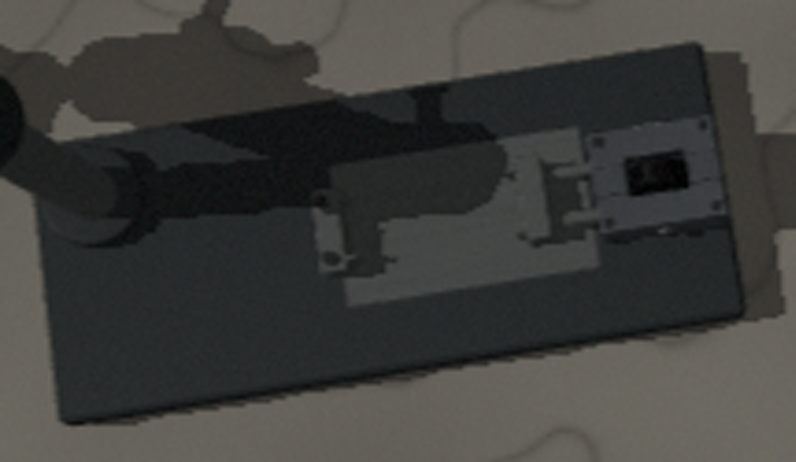

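```bash
python3 - <<'E'
from h import *
c=cam("top")
f=lambda u,v:(120+u/3.7-0.3,150+v/3.7-0.3)
L=np.array([[.085,-.175],[-.085,-.175],[-.085,.235]]);W=p2w(c,[f(700,43),f(743,317),f(62,420)],.03)[:,:2]
L=np.r_[L,[[-.03,-.172],[.03,-.172],[.03,-.098]]];W=np.r_[W,p2w(c,[f(727,230),f(715,115),f(582,133)],.062)[:,:2]]
print(W)
lm,wm=L.mean(0),W.mean(0);a=L-lm;b=W-wm
th=np.arctan2((a[:,0]*b[:,1]-a[:,1]*b[:,0]).sum(),(a*b).sum())
Rm=np.array([[np.cos(th),-np.sin(th)],[np.sin(th),np.cos(th)]]);t=wm-Rm@lm
print("yaw",np.degrees(th),"origin",t,"res mm",(W-(L@Rm.T+t))*1000)
for y in(0,.045,-.135):print(y,Rm@[0,y]+t)
E
```

```text
[[ 0.71567166 -0.08552052]
 [ 0.54893356 -0.11151408]
 [ 0.48711062  0.28683623]
 [ 0.59507408 -0.10177044]
 [ 0.66292541 -0.09469402]
 [ 0.65200427 -0.01760538]]
yaw 8.70602090804717 origin [0.60529596 0.07243985] res mm [[-0.13375397  2.15728103]
 [ 1.16940869  1.89572229]
 [ 1.40599624 -5.02994834]
 [-6.60227018  0.34886558]
 [ 1.94038831 -1.65659663]
 [ 2.2202309   2.28467606]]
0 [0.60529596 0.07243985]
0.045 [0.59848455 0.11692136]
-0.135 [ 0.62573019 -0.06100468]
```

>>> apply_moves(
  targets=[1, 0, 0, -0.06, 0, 1, 0, 0, -0.12, 0, 1, 0, 0, -0.13, 0, 1, 0, 0, -0.13, 0, 1, 0, 0, -0.08, 0, 1, 0.13, 0.03, 0, 0, 1, 0.13, 0.03, 0, 0, 1, 0.13, 0.03, 0, 0, 1, 0.13, 0.03, 0, 0, 1, 0.13, 0.03, 0, 0, 1, 0, 0, 0, -0.093, 1, 0, 0, 0, -0.093, 1, 0, 0, 0, 0, 1, 0, 0, 0, 0],
)

```text
clock: 5.32
position: [0.6294, -0.0996, 0.2144]
ee_rot: [-2.047, -2.383, 0.0]
force: [0.6, 0.8, -2.1]
width: 0.597
```

```bash
python3 - <<'E'
from h import *
st=arm.observe();print(st)
im=eyes.get_image("wrist")[:,:,::-1]; cv2.imwrite("pics/w2.png",im)
np.save("w2.npy",np.r_[st["position"],st["ee_rot"]])
E
```

```text
{'clock': 5.325, 'joints': array([ 0.34137166,  0.50140563, -0.40639903,  1.52922489,  0.20915699,
        1.15470387,  0.04627205]), 'dq': array([-0.00297458, -0.00328283,  0.00165156, -0.00217604,  0.00082364,
        0.00049781,  0.00773789]), 'joint_efforts': array([-4.48311050e-02, -7.00570893e+01, -6.15679443e+00, -3.14599943e+01,
       -4.83139430e-02,  4.80882288e-02,  7.09946151e-02]), 'position': array([ 0.62942868, -0.09955049,  0.21442538]), 'ee_rot': array([-2.04671207e+00, -2.38277633e+00,  4.71445581e-04]), 'force': array([ 0.59905428,  0.79275824, -2.13445759]), 'ft_torque': array([ 0.00512131, -0.14147585, -0.04841769]), 'width': 0.5969041704311919}
```

View pics/w2.png

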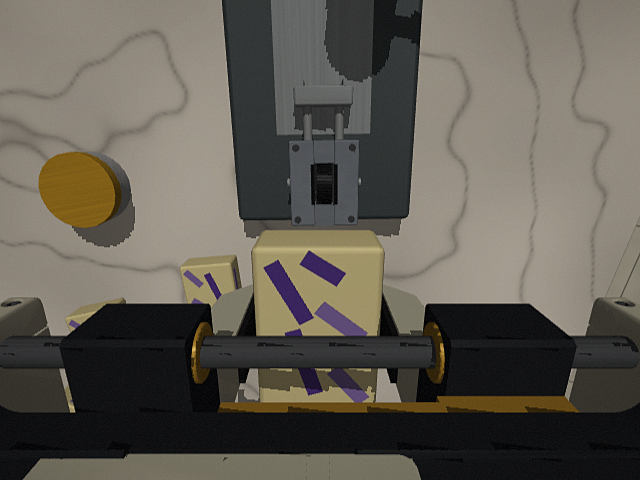

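>>> apply_moves(
  targets=[1, 0.1, 0, 0, 0, 1, 0.14, 0, 0, 0, 1, 0.06, 0, 0, 0, 1, 0, 0, 0, 0, 1, 0, 0, 0, 0],
)

```text
clock: 6.0
position: [0.6113, 0.0179, 0.2147]
ee_rot: [2.045, 2.384, -0.001]
force: [-1.6, 0.3, -1.3]
width: 0.594
```

```bash
python3 - <<'E'
from h import *
st=arm.observe();print(st["position"],st["clock"])
im=eyes.get_image("wrist")[:,:,::-1]; cv2.imwrite("pics/w3.png",im)
np.save("w3.npy",np.r_[st["position"],st["ee_rot"]])
a=cv2.imread("pics/w2.png")[70:235,220:420]; cv2.imwrite("pics/w2c.png",cv2.resize(a,None,fx=3.6,fy=3.6,interpolation=cv2.INTER_CUBIC))
E
```

```text
[0.6113071  0.01787191 0.21465888] 6.0
```

View pics/w3.png

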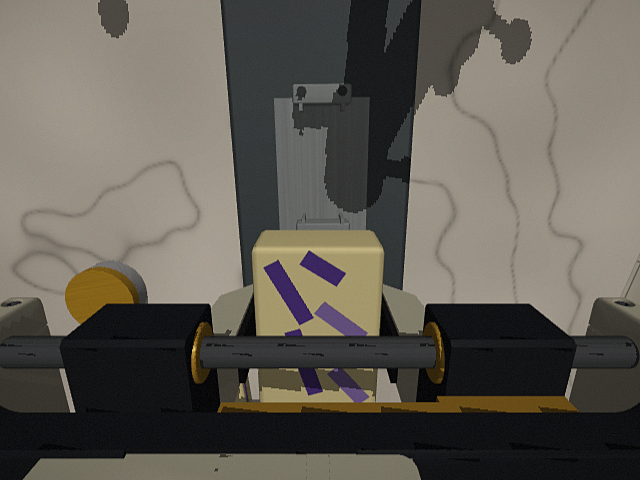

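View pics/w2c.png

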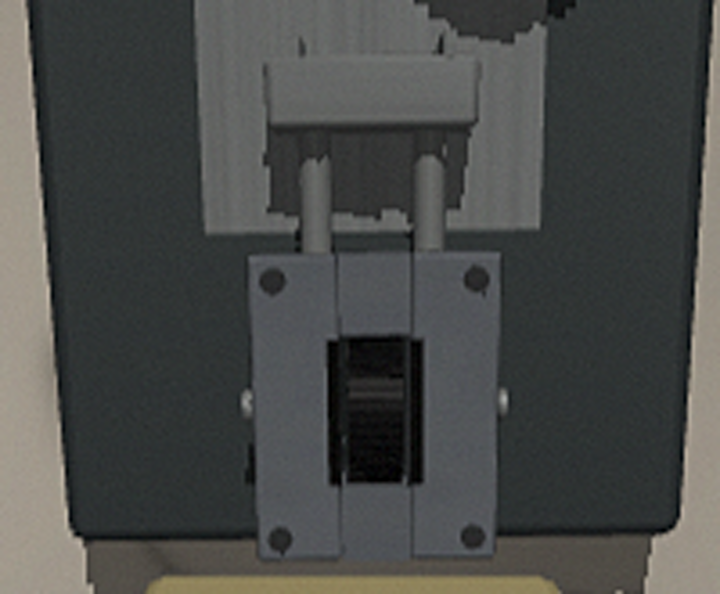

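```bash
python3 - <<'E'
from h import *
a=cv2.imread("pics/w3.png")[70:235,215:425]; a=cv2.convertScaleAbs(a,alpha=1.6); cv2.imwrite("pics/w3c.png",cv2.resize(a,None,fx=3.6,fy=3.6,interpolation=cv2.INTER_CUBIC))
E
```

```text
(no output)
```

View pics/w3c.png

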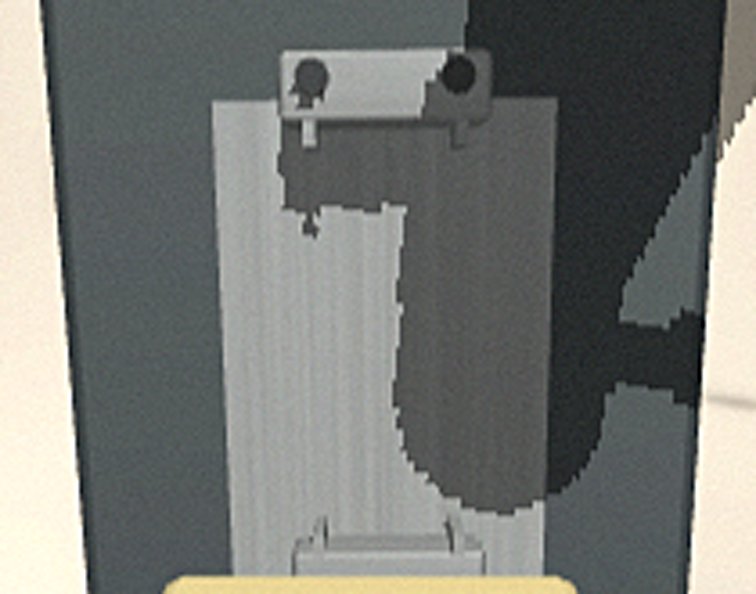

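```bash
python3 - <<'E'
from h import *
from scipy.optimize import least_squares
def C(f):
    a=np.load(f);return cam("wrist",{"position":a[:3],"ee_rot":a[3:]})
c2,c3=C("w2.npy"),C("w3.npy")
f2=lambda u,v:(220+(u+.5)/3.6-.5,70+(v+.5)/3.6-.5)
f3=lambda u,v:(215+(u+.5)/3.6-.5,70+(v+.5)/3.6-.5)
n=np.nan
obs=[(c2,f2(248,254),-30,-98,62),(c2,f2(500,254),30,-98,62),(c2,f2(258,558),-30,-172,62),(c2,f2(494,556),30,-172,62),
(c2,f2(380,537),n,-175,28),
(c3,f3(280,48),-25,66,52),(c3,f3(492,50),25,66,52),(c3,f3(308,135),-18,n,51),(c3,f3(459,135),18,n,51),
(c2,f2(75,500),-85,n,29),(c2,f2(683,490),85,n,29),(c3,f3(72,350),-85,n,30),(c3,f3(703,350),85,n,30)]
W=[p2w(c,uv,z/1000)[0,:2]*1000 for c,uv,x,y,z in obs]
def loc(p):
    th=p[2];return [np.array([[np.cos(th),np.sin(th)],[-np.sin(th),np.cos(th)]])@(w-p[:2]) for w in W]
def res(p):
    return np.array([r for l,o in zip(loc(p),obs) for r in (l[0]-o[2],l[1]-o[3]) if r==r])
s=least_squares(res,[605,72,.15],loss="soft_l1");p=s.x
print(p,np.degrees(p[2]))
for l,o in zip(loc(p),obs):print(o[2:],(l-np.array(o[2:4])).round(1), l.round(1))
np.save("press.npy",p)
th=p[2];Rm=np.array([[np.cos(th),np.sin(th)],[-np.sin(th),np.cos(th)]])
for nm,c,uv,z in [("fix front L",c3,f3(281,119),52),("fixfrontR",c3,f3(491,121),52),("mov rib tip",c3,f3(322,517),52),("mov rib R",c3,f3(448,517),52),("mov front w2 edge",c2,f2(268,60),52),("mov front w2R",c2,f2(478,58),52),("wheelL",c2,f2(345,400),66),("wheelR",c2,f2(406,400),66),("slot",c2,f2(376,337),62),("slotb",c2,f2(376,485),62)]:
    w=p2w(c,uv,z/1000)[0,:2]*1000; print(nm,(Rm@(w-p[:2])).round(1))
inv=Rm.T
for y in(0,1.5,-135):print(y,(inv@[0,y]+p[:2]).round(1))
E
```

```text
[6.06472468e+02 7.33245097e+01 1.64633393e-01] 9.432798581166256
(-30, -98, 62) [ 0.5 -0. ] [-29.5 -98. ]
(30, -98, 62) [-0.6 -0.8] [ 29.4 -98.8]
(-30, -172, 62) [0.3 0.6] [ -29.7 -171.4]
(30, -172, 62) [-0.5  0.4] [  29.5 -171.6]
(nan, -175, 28) [nan 0.5] [   1.6 -174.5]
(-25, 66, 52) [ 0.8 -0. ] [-24.2  66. ]
(25, 66, 52) [-0.2 -1. ] [24.8 65. ]
(-18, nan, 51) [-0.2  nan] [-18.2  47.2]
(18, nan, 51) [-0.6  nan] [17.4 46.8]
(-85, nan, 29) [3.1 nan] [ -81.9 -162.8]
(85, nan, 29) [-0.6  nan] [  84.4 -162.1]
(-85, nan, 30) [2.2 nan] [-82.8  -3.9]
(85, nan, 30) [-1.3  nan] [83.7 -5.7]
fix front L [-24.4  50.7]
fixfrontR [24.8 49.7]
mov rib tip [-17.  -44.7]
mov rib R [ 15.4 -45.1]
mov front w2 edge [-24.1 -55.2]
mov front w2R [ 24.5 -55.3]
wheelL [  -7.3 -131.8]
wheelR [   7.3 -131.9]
slot [   0.3 -117.4]
slotb [   0.  -153.2]
0 [606.5  73.3]
1.5 [606.2  74.8]
-135 [628.6 -59.9]
```

```bash
python3 - <<'E'
from h import *
a=np.load("w3.npy");st={"position":a[:3],"ee_rot":a[3:]};c=cam("wrist",st);Rt=R.from_rotvec(a[3:]).as_matrix()
im=cv2.imread("pics/w3.png");cv2.imwrite("pics/w3b.png",cv2.resize(im[220:320,235:400],None,fx=4.5,fy=4.5,interpolation=cv2.INTER_CUBIC))
for uv in [(318,231),(318,236),(318,245),(255,290),(381,290)]:
    w=p2w(c,uv,a[2]+.0229)[0]; print(uv,(Rt.T@(w-a[:3])*1000).round(1))
p=np.load("press.npy");th=p[2]
Rm=np.array([[np.cos(th),np.sin(th)],[-np.sin(th),np.cos(th)]])
print("tcp in press",Rm@(a[:2]*1000-p[:2]))
E
```

```text
(318, 231) [ 44.8  -0.2 -22.9]
(318, 236) [ 42.7  -0.2 -22.9]
(318, 245) [ 39.   -0.2 -22.9]
(255, 290) [ 19.2 -26.5 -22.9]
(381, 290) [ 19.3  26.1 -22.9]
tcp in press [ -4.31890754 -55.49514357]
```

View pics/w3b.png

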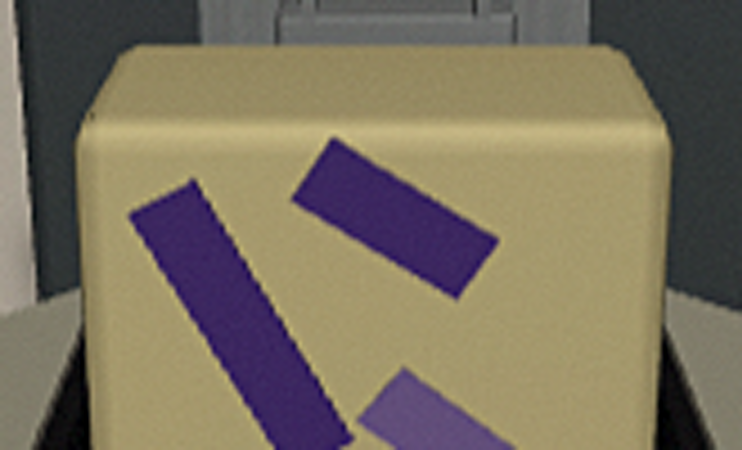

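>>> apply_moves(
  targets=[1, 0.065, 0.011, 0, -0.0075, 1, 0.07, 0, 0, 0, 1, 0, 0, 0.1, 0, 1, 0, 0, 0.13, 0, 1, 0, 0, 0.1, 0, 1, 0, 0, 0.06, 0, 1, 0, 0, 0.02, 0, 1, 0, 0, 0, 0, 1, 0, 0, 0, 0],
)

```text
clock: 7.18
position: [0.6078, 0.0731, 0.052]
ee_rot: [2.028, 2.397, 0.002]
force: [0.1, 0.5, -1.0]
width: 0.599
```

```bash
cat > where.py <<'E'
from h import *
st=arm.observe();p=np.load("press.npy");th=p[2]
Rm=np.array([[np.cos(th),np.sin(th)],[-np.sin(th),np.cos(th)]])
x=R.from_rotvec(st["ee_rot"]).as_matrix()[:,0]
print("t",st["clock"],"press xy",(Rm@(st["position"][:2]*1000-p[:2])).round(2),"z",(st["position"][2]*1000).round(2),"yaw err",np.degrees(np.arctan2(x[1],x[0])-th)-90,"F press",(Rm@st["force"][:2]).round(2),st["force"][2].round(2),"w",st["width"])
E
python3 where.py
```

```text
t 7.175 press xy [ 1.28 -0.4 ] z 51.98 yaw err 0.09393789206423264 F press [0.18 0.48] -1.01 w 0.5990299124184629
```

>>> apply_moves(
  targets=[1, -0.0028, -0.0028, 0.02, 0, 1, 0, 0, 0.015, 0, 1, 0, 0, 0, 0, 1, 0, 0, 0, 0],
)

```text
clock: 7.68
position: [0.6057, 0.072, 0.0365]
ee_rot: [-2.028, -2.399, 0.0]
force: [-0.3, 0.3, -1.5]
width: 0.602
```

```bash
python3 where.py; python3 - <<'E'
from h import *
a=eyes.get_image("top")[150:275,120:335,::-1];b=eyes.get_image("side")[190:340,180:360,::-1]
cv2.imwrite("pics/t4.png",np.vstack([cv2.resize(a,(516,300),interpolation=2),cv2.resize(b,(360*1,300),interpolation=2)[:, :].copy() if 0 else cv2.copyMakeBorder(cv2.resize(b,(360,300),interpolation=2),0,0,0,156,0)]))
E
```

```text
t 7.675 press xy [-0.95 -1.23] z 36.53 yaw err 0.13372173916836516 F press [-0.22  0.3 ] -1.47 w 0.6023536853642588
```

View pics/t4.png

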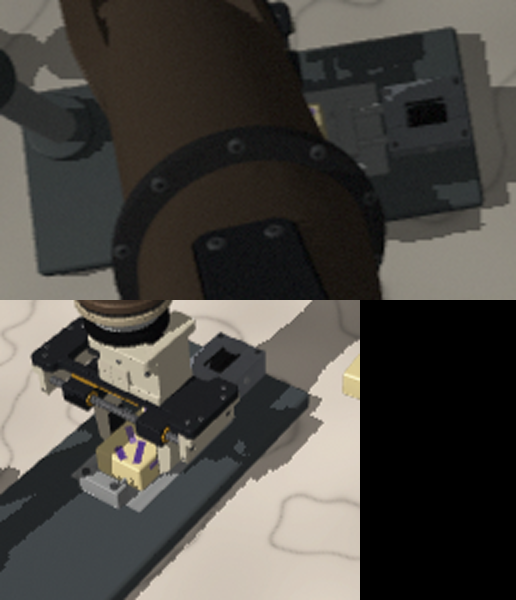

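The side view shows the bar seated between the fixed jaw (front) and the moving jaw, clear of both. I'll lower it slightly until it touches.

>>> apply_moves(
  targets=[1, 0, 0.001, 0.003, 0, 1, 0, 0, 0, 0, 1, 0, 0, 0, 0],
)

```text
clock: 8.15
position: [0.6061, 0.072, 0.0362]
ee_rot: [2.028, 2.399, -0.001]
force: [-3.4, -1.1, 8.4]
width: 0.598
```

```bash
python3 where.py
```

```text
t 8.15 press xy [-0.61 -1.24] z 36.22 yaw err 0.13026170303886886 F press [-3.48 -0.51] 8.37 w 0.5978632865309145
```

Touching down (8 N). I'll release with a partial opening, then raise straight up.

>>> apply_moves(
  targets=[0.2, 0, 0, -0.002, 0, 0.2, 0, 0, 0, 0, 0.2, 0, 0, 0, 0, 0.2, 0, 0, 0, 0, 0.2, 0, 0, 0, 0, 0.2, 0, 0, -0.06, 0, 0.2, 0, 0, -0.1, 0, 0.2, 0, 0, -0.13, 0, 0.2, 0, 0, -0.13, 0, 0.2, -0.14, 0, 0, 0, 0.2, 0, 0, 0, 0, 0.2, 0, 0, 0, 0],
)

```text
clock: 9.65
position: [0.6153, 0.0166, 0.2041]
ee_rot: [-2.029, -2.398, 0.0]
force: [-0.1, 0.4, 0.4]
width: 0.8
```

```bash
python3 where.py; python3 - <<'E'
from h import *
st=arm.observe();im=eyes.get_image("wrist")[:,:,::-1]; cv2.imwrite("pics/w5.png",im)
np.save("w5.npy",np.r_[st["position"],st["ee_rot"]])
E
```

```text
t 9.65 press xy [ -0.55 -57.43] z 204.05 yaw err 0.07606042182703732 F press [-0.03  0.46] 0.41 w 0.7998956836493302
```

View pics/w5.png

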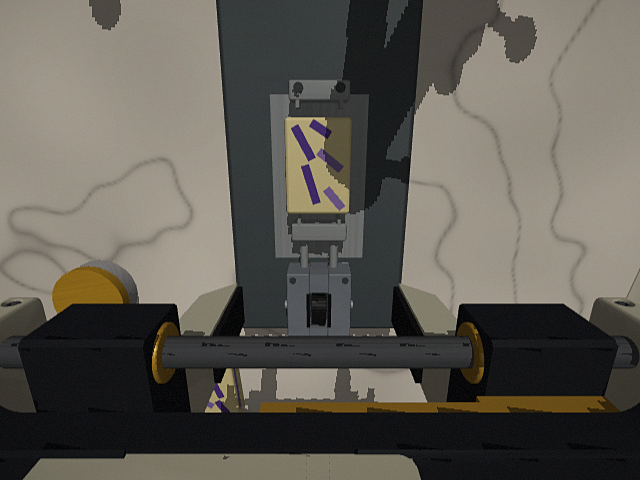

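```bash
python3 - <<'E'
from h import *
im=cv2.imread("pics/w5.png");cv2.imwrite("pics/w5c.png",cv2.resize(cv2.convertScaleAbs(im[70:345,255:385],alpha=1.5),None,fx=2.15*2,fy=2.15,interpolation=2) if 0 else np.hstack([cv2.resize(cv2.convertScaleAbs(im[70:170,260:380],alpha=1.5),(395,330),interpolation=2),cv2.resize(cv2.convertScaleAbs(im[165:265,260:380],alpha=1.5),(396,330),interpolation=2)]))
a=np.load("w5.npy");c=cam("wrist",{"position":a[:3],"ee_rot":a[3:]})
p=np.load("press.npy");th=p[2];Rm=np.array([[np.cos(th),np.sin(th)],[-np.sin(th),np.cos(th)]])
for uv,z in [((286,165),.06),((351,165),.06),((318,117),.06),((318,212),.06),((287,130),.06),((286,200),.06),((345,98),.052),((320,225),.052)]:
    print(uv,(Rm@(p2w(c,uv,z)[0,:2]*1000-p[:2])).round(1))
E
```

```text
(286, 165) [-27.4  -1.3]
(351, 165) [27.  -1.2]
(318, 117) [-0.7 36.6]
(318, 212) [ -0.5 -41.3]
(287, 130) [-25.9  26.6]
(286, 200) [-28.1 -30.8]
(345, 98) [21.2 51.6]
(320, 225) [  1.3 -55. ]
```

View pics/w5c.png

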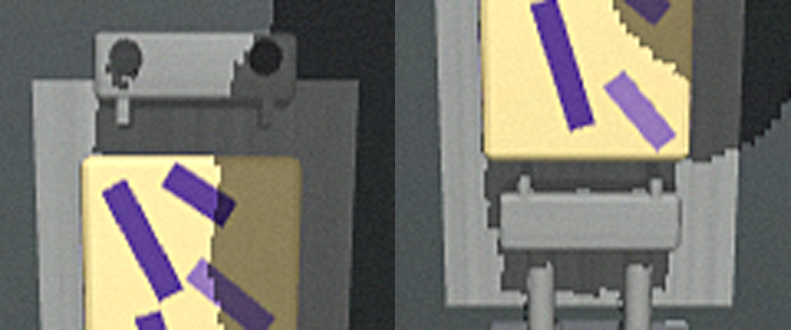

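The bar lies at nest (-0.3, -2) mm, square, with 7–8 mm clear on both sides. Next I shut the fingers and go over the wheel.

>>> apply_moves(
  targets=[1, -0.107, 0.0014, 0, 0, 1, -0.107, 0, 0, 0, 1, 0, 0, 0.12, 0, 1, 0, 0, 0.12, 0, 1, 0, 0, 0.07, 0, 1, 0, 0, 0, 0, 1, 0, 0, 0, 0, 1, 0, 0, 0, 0],
  grip_force=20,
)

```text
clock: 10.7
position: [0.6315, -0.0671, 0.082]
ee_rot: [2.027, 2.398, 0.003]
force: [-0.3, -0.5, 0.3]
width: 0.014
```

```bash
python3 where.py; python3 - <<'E'
from h import *
b=eyes.get_image("side")[170:340,200:380,::-1]
cv2.imwrite("pics/s6.png",cv2.resize(b,None,fx=3.5,fy=3.5,interpolation=2))
E
python3 where.py
```

```text
t 10.7 press xy [   1.68 -142.64] z 82.04 yaw err 0.1475229884628959 F press [-0.35 -0.47] 0.33 w 0.013872366607025479
t 10.75 press xy [   1.48 -142.78] z 81.88 yaw err 0.13839340549509416 F press [0.43 0.13] -0.45 w 0.0044462498839083755
```

View pics/s6.png

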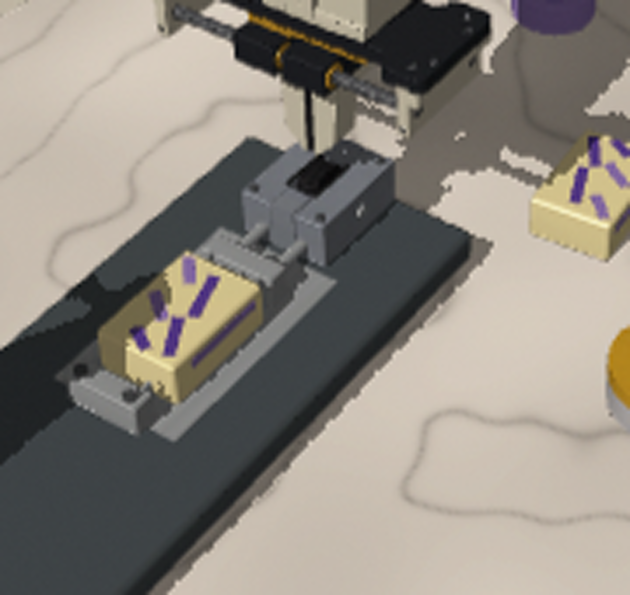

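The side view confirms the bar flat in the nest and the shut fingers above the wheel slot. Creeping down now.

>>> apply_moves(
  targets=[1, 0, -0.0035, 0.015, 0, 1, 0, 0, 0.015, 0, 1, 0, 0, 0, 0, 1, 0, 0, 0, 0],
)

```text
clock: 11.25
position: [0.6289, -0.0678, 0.0682]
ee_rot: [-2.028, -2.399, 0.0]
force: [0.4, 0.1, -0.2]
width: 0.007
```

>>> apply_moves(
  targets=[1, 0, 0, 0.002, 0, 1, 0, 0, 0.001, 0, 1, 0, 0, 0, 0],
)

```text
clock: 11.62
position: [0.6291, -0.0677, 0.0675]
ee_rot: [2.028, 2.399, 0.0]
force: [-1.9, -0.6, 4.1]
width: 0.003
```

```bash
python3 where.py
```

```text
t 11.625 press xy [  -0.81 -142.86] z 67.46 yaw err 0.13150266949152467 F press [-2.01 -0.27] 4.09 w 0.0030458330660651173
```

>>> apply_moves(
  targets=[1, 0, 0, 0.001, 0, 1, 0, 0, 0, 0],
)

```text
clock: 11.88
position: [0.6291, -0.0677, 0.0673]
ee_rot: [2.028, 2.399, 0.0]
force: [-2.3, 0.6, 8.0]
width: -0.003
```

>>> apply_moves(
  targets=[1, 0, 0, 0.0005, 0, 1, 0.005, 0, 0, 0, 1, 0.005, 0, 0, 0],
)

```text
clock: 12.25
position: [0.6288, -0.0658, 0.0674]
ee_rot: [2.029, 2.396, -0.002]
force: [-2.6, -4.7, 10.4]
width: 0.004
```

```bash
python3 where.py
```

```text
t 12.25 press xy [  -0.8  -140.85] z 67.38 yaw err 0.049950975078857596 F press [-3.35 -4.17] 10.44 w 0.004332717601867999
```

>>> apply_moves(
  targets=[1, 0.005, 0, 0, 0, 1, 0.005, 0, 0, 0, 1, 0.005, 0, 0, 0],
)

```text
clock: 12.62
position: [0.6278, -0.06, 0.0677]
ee_rot: [2.029, 2.395, -0.002]
force: [-3.3, -5.2, 12.9]
width: 0.004
```

```bash
python3 where.py
```

```text
t 12.625 press xy [  -0.8  -135.04] z 67.65 yaw err 0.03652153437438699 F press [-4.15 -4.62] 12.9 w 0.004244427782021483
```

>>> apply_moves(
  targets=[1, 0.005, 0, -0.0006, 0, 1, 0.005, 0, -0.0004, 0, 1, 0.005, 0, -0.0003, 0],
)

```text
clock: 13.0
position: [0.6268, -0.0538, 0.068]
ee_rot: [2.029, 2.396, -0.002]
force: [-2.3, -4.3, 9.5]
width: 0.005
```

```bash
python3 where.py
```

```text
t 13.0 press xy [  -0.79 -128.76] z 67.97 yaw err 0.0479247599142667 F press [-2.94 -3.86] 9.45 w 0.00501502321797585
```

>>> apply_moves(
  targets=[1, 0.004, 0, 0, 0, 1, 0, 0, -0.0125, 0, 1, -0.022, 0, 0, 0, 1, -0.022, 0, 0, 0, 1, 0, 0, 0, 0, 1, 0, 0, 0.0105, 0, 1, 0, 0, 0, 0, 1, 0, 0, 0, 0],
)

```text
clock: 14.0
position: [0.6292, -0.0678, 0.0682]
ee_rot: [2.028, 2.398, 0.0]
force: [-0.5, 0.0, 5.5]
width: 0.004
```

```bash
python3 where.py; python3 - <<'E'
from h import *
a=eyes.get_image("top")[150:275,120:335,::-1];b=eyes.get_image("side")[170:340,200:380,::-1]
cv2.imwrite("pics/s7.png",cv2.resize(b,None,fx=3.5,fy=3.5,interpolation=2))
E
python3 where.py
```

```text
t 14.0 press xy [  -0.68 -142.93] z 68.21 yaw err 0.1412163222278906 F press [-0.48  0.09] 5.46 w 0.004466928514263042
t 14.1 press xy [  -0.69 -142.93] z 68.22 yaw err 0.13746739905198524 F press [-1.29 -1.73] 6.57 w 0.0038622829520172683
```

View pics/s7.png

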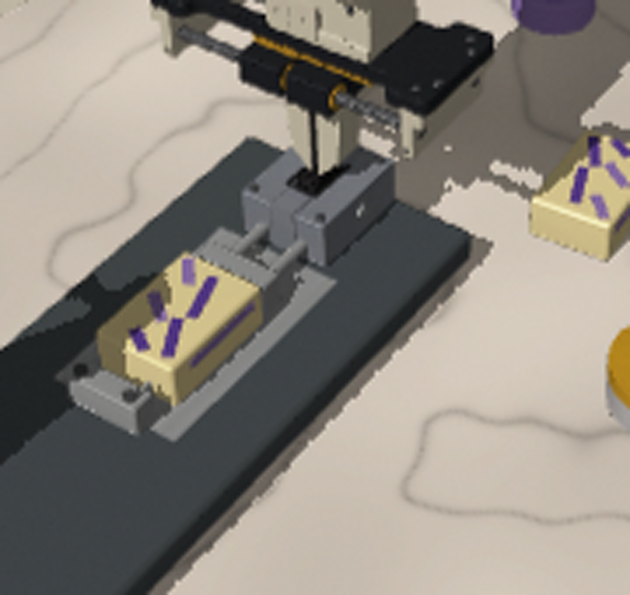

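>>> apply_moves(
  targets=[1, 0, 0, 0.0008, 0, 1, 0.005, 0, 0, 0, 1, 0.005, 0, 0, 0, 1, 0.005, 0, 0, 0],
)

```text
clock: 14.6
position: [0.6285, -0.0631, 0.0683]
ee_rot: [2.028, 2.396, -0.001]
force: [-0.3, -4.8, 9.2]
width: 0.008
```

```bash
python3 where.py
```

```text
t 14.6 press xy [  -0.66 -138.17] z 68.26 yaw err 0.0829978900537327 F press [-1.11 -4.66] 9.19 w 0.0075326251121329915
```

>>> apply_moves(
  targets=[1, 0.005, 0, 0, 0, 1, 0.005, 0, 0, 0, 1, 0.005, 0, 0, 0],
)

```text
clock: 14.98
position: [0.6275, -0.0571, 0.0683]
ee_rot: [2.028, 2.397, -0.001]
force: [-2.0, -4.1, 8.9]
width: 0.009
```

```bash
python3 where.py
```

```text
t 14.975 press xy [  -0.66 -132.09] z 68.3 yaw err 0.08684549485722926 F press [-2.62 -3.69] 8.88 w 0.008596408352338469
```

>>> apply_moves(
  targets=[1, 0.005, 0, 0.0003, 0, 1, 0.005, 0, 0.0003, 0, 1, 0, 0, 0, 0],
)

```text
clock: 15.35
position: [0.6268, -0.0527, 0.0682]
ee_rot: [2.028, 2.397, -0.0]
force: [-2.8, -3.4, 9.8]
width: 0.007
```

```bash
python3 where.py
```

```text
t 15.35 press xy [  -0.63 -127.61] z 68.16 yaw err 0.11569646852012738 F press [-3.28 -2.86] 9.81 w 0.0069598766381430005
```

>>> apply_moves(
  targets=[1, 0, 0, -0.0125, 0, 1, -0.02, 0, 0, 0, 1, -0.02, 0, 0, 0, 1, 0, 0, 0, 0, 1, 0, 0, 0.0095, 0, 1, 0, 0, 0, 0, 1, 0, 0, 0, 0],
)

```text
clock: 16.23
position: [0.6291, -0.0678, 0.0685]
ee_rot: [2.028, 2.399, 0.0]
force: [0.2, -1.4, 1.9]
width: 0.009
```

```bash
python3 where.py; python3 - <<'E'
from h import *
b=eyes.get_image("side")[170:340,200:380,::-1]
cv2.imwrite("pics/s8.png",cv2.resize(b,None,fx=3.5,fy=3.5,interpolation=2))
E
python3 where.py
```

```text
t 16.225 press xy [  -0.81 -142.88] z 68.49 yaw err 0.13226063263158494 F press [-0.03 -1.39] 1.85 w 0.009377154959496922
t 16.275 press xy [  -0.8  -142.82] z 68.5 yaw err 0.13878904287680882 F press [-1.04 -0.3 ] 1.74 w 0.005374870342135052
```

View pics/s8.png

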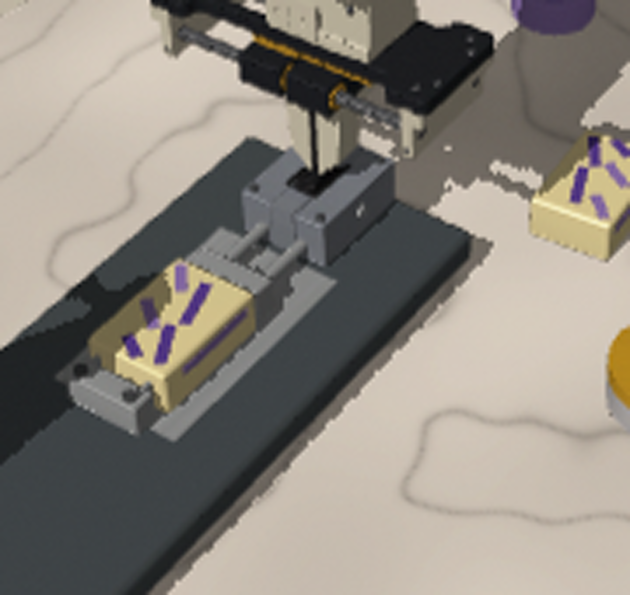

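The bar is now being pushed and sits close to the fixed jaw. For the final stroke I'll use small steps at about 10 N press, which caps the jaw force by slip.

>>> apply_moves(
  targets=[1, 0, 0, 0.002, 0, 1, 0.004, 0, 0, 0, 1, 0.004, 0, 0, 0, 1, 0, 0, 0, 0],
)

```text
clock: 16.77
position: [0.6289, -0.0661, 0.0683]
ee_rot: [2.028, 2.396, -0.001]
force: [0.1, -5.4, 6.3]
width: 0.005
```

```bash
python3 where.py
```

```text
t 16.775 press xy [  -0.72 -141.24] z 68.32 yaw err 0.07151456186704763 F press [-0.83 -5.31] 6.34 w 0.005007622220870934
```

>>> apply_moves(
  targets=[1, 0, 0, 0.001, 0, 1, 0.004, 0, 0, 0, 1, 0, 0, 0, 0],
)

```text
clock: 17.15
position: [0.6289, -0.0658, 0.0682]
ee_rot: [2.029, 2.394, -0.002]
force: [-1.4, -7.2, 9.5]
width: 0.001
```

```bash
python3 where.py
```

```text
t 17.15 press xy [  -0.73 -140.94] z 68.24 yaw err 0.016664900231717183 F press [-2.51 -6.83] 9.48 w 0.001282222221288386
```

>>> apply_moves(
  targets=[1, 0, 0, 0.0005, 0, 1, 0.003, 0, 0, 0, 1, 0, 0, 0, 0, 1, 0, 0, 0, 0],
)

```text
clock: 17.65
position: [0.6288, -0.0656, 0.0682]
ee_rot: [2.029, 2.393, -0.003]
force: [-1.2, -9.7, 10.9]
width: 0.003
```

```bash
python3 where.py; python3 - <<'E'
from h import *
b=eyes.get_image("side")[170:340,200:380,::-1]
cv2.imwrite("pics/s9.png",cv2.resize(b,None,fx=3.5,fy=3.5,interpolation=2))
E
python3 where.py
```

```text
t 17.65 press xy [  -0.7  -140.75] z 68.21 yaw err -0.02575107468928195 F press [-2.79 -9.34] 10.93 w 0.0032122480862105916
t 17.7 press xy [  -0.72 -140.75] z 68.21 yaw err -0.024637159812783693 F press [-1.76 -8.48] 10.07 w 0.0032077355625279736
```

View pics/s9.png

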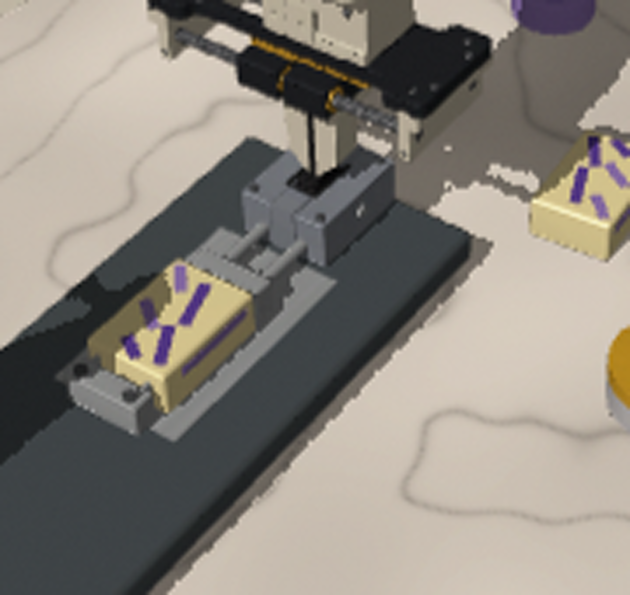

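Drag has risen to about 9 N while the tip barely advances, which puts the jaw at roughly 11–13 N. I'll lift straight off and check.

>>> apply_moves(
  targets=[1, 0, 0, -0.02, 0, 1, 0, 0, -0.08, 0, 1, 0, 0, -0.12, 0, 1, 0, 0, -0.12, 0, 1, 0.1, 0, 0, 0, 1, 0.11, 0, 0, 0, 1, 0, 0, 0, 0, 1, 0, 0, 0, 0],
)

```text
clock: 18.7
position: [0.6138, 0.0212, 0.2029]
ee_rot: [-2.027, -2.4, 0.001]
force: [-0.1, -1.0, -0.9]
width: 0.003
```

```bash
python3 where.py; python3 - <<'E'
from h import *
st=arm.observe();im=eyes.get_image("wrist")[:,:,::-1]; cv2.imwrite("pics/w9.png",im)
c=cam("wrist",st)
p=np.load("press.npy");th=p[2];Rm=np.array([[np.cos(th),-np.sin(th)],[np.sin(th),np.cos(th)]])
im=np.ascontiguousarray(im);im=cv2.convertScaleAbs(im,alpha=1.4)
def P(x,y,z):return np.r_[(Rm@[x,y]+p[:2])/1000,z/1000]
for nm,q in dict(barTL=(-27.5,45,60),barBL=(-27.5,-35,60),barTR=(27.5,45,60),barBR=(27.5,-35,60),fixface=(0,45,52),fixback=(0,66,52)).items(): print(nm,w2p(c,P(*q)).round(1))
u0,v0=260,60
cv2.imwrite("pics/w9c.png",cv2.resize(im[v0:v0+190,u0:u0+130],None,fx=3.1,fy=3.1,interpolation=2))
E
```

```text
t 18.7 press xy [ -1.34 -52.64] z 202.91 yaw err 0.184354490522324 F press [-0.29 -0.94] -0.92 w 0.0034142998927292087
barTL [[285.7 112. ]]
barBL [[287.8 210.4]]
barTR [[354.6 112.3]]
barBR [[351.4 210.6]]
fixface [[320.1 112.7]]
fixback [[320.2  84.8]]
```

View pics/w9c.png

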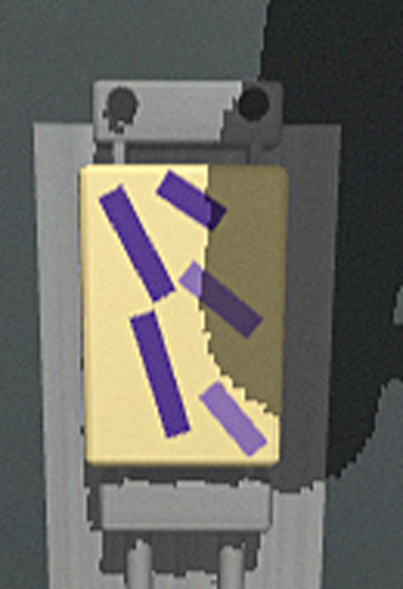

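```bash
python3 - <<'E'
from cell import arm
print(arm.sign_off())
E
```

```text
the job is handed in; nothing more can be done
None
```

The soap bar is loaded and clamped, and I handed the job in at about 18.8 s of the 72 s allowed. No verdict was reported.

- **Bar:** I took the one farthest from the base, 0.637 m away against 0.567, 0.550 and 0.495 m for the others. I laid it on the nest at about x = -0.3, y = -2 mm, with 7–8 mm clear to each jaw, and let go.
- **Wheel:** I rolled it in two strokes of about 15 mm and a short third one, with readings after each step showing 4–13 N of press. The third stroke stalled with the drag at about 8.5–9.3 N. By the given drag law that puts the jaw at roughly 11–13 N, inside the 3–20 N range. This force is inferred, since the jaw force itself cannot be measured.
- **Last checks:** The final wrist picture, taken after lifting off, shows the bar square. Its ends are within about 1 px of where they should be against the fixed jaw, and its middle is within about 1 mm of the jaw line.
- **Not fully confirmed:** The moving jaw's ribs were hidden under the bar's edge, so their contact rests on the stall and the drag rather than on the picture. The round soap, tin and wooden stamp were not re-measured, but I never moved close to them.

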